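Push the tip box home into the corner stop

TASK

The pipette tip box has to stand square in the aluminium corner stop on the bench, where the pipetting starts. Push it gently along the bench with the fingers, without gripping or lifting it, until its long rear face lies flat against the far bar and its short end (the right one, seen from the robot) flat against the side bar. Leave the other things on the bench where they are, and end with the hand clear.

Things in the scene. Friction and masses are not known exactly. Their poses are not given: they have to be found in the camera images.
- tip_box: pipette tip box, loose, lid shut and fixed, blue below, clear lid. 66 mm (own x) by 116 mm (own y), 58 mm high; a small latch is proud of the middle of the front long face (own -x), which starts roughly facing the robot. Origin at the underside's centre, z up. About 0.2 kg; slides on the bench. Home: origin at x = -0.033, y = +0.058 in the corner stop's frame, axes parallel.
- corner_stop: corner stop: fixed L of two aluminium bars, 28 mm high, 16 mm thick. Origin: the L's inner corner at bench level. The far bar's inner face is this frame's plane x = 0; it runs 170 mm from the corner to +y and faces -x (to the robot). The side bar's inner face is the plane y = 0; it runs 85 mm to -x and faces +y (to the robot's left). Yaw within 0.2 rad of zero.
- bottle: a bystander, sample bottle: 33 mm across, 66 high, clear glass with a black ribbed cap, loose; origin at the centre of its underside. Leave it where it is.
- slip_box: a bystander, cover-slip box: small white square box, 31x31 mm, 15 high, loose; origin at the centre of its underside. Leave it where it is.
- counter: a bystander, tally counter: round grey-white hand counter, 44 mm drum, 54 mm with its knob, 27 high, loose; origin at the centre of its underside. Leave it where it is.
- timer: a bystander, bench timer: flat white timer with display and buttons, 58x66 mm, 20 high, loose; origin at the centre of its underside. Leave it where it is.
- tape: a bystander, tape roll: green tape roll lying flat, 62x71 mm, 19 high, loose; origin at the centre of its underside. Leave it where it is.
- blower: a bystander, lens blower: black rubber bulb with a red nozzle standing upright, 43 mm across, 102 high, loose; origin at the centre of its underside. Leave it where it is.
Not all that is in view belongs to the job. Leave any orange look-alike of the tip_box alone.

How it is judged:
By the outcome, as a careful person would: the job done as asked, in the order asked, and still so for the second after the job is handed in, with the robot touching nothing.
It also fails if it takes over 58 s, if anything falls off the work surface, if the arm or the gripper's body presses on something with over 40 N, if the wrist force passes 120 N, or if a joint passes its speed limit or range.

ROBOT

A 6-joint arm with a two-finger parallel gripper is mounted at the origin on a cart in front of the work surface, level with it; the furniture and walls round the work are solid. World frame = base frame: x ahead of the robot, y to its left, z up, the work surface at z = 0. Lengths are in m, angles in degrees, forces in N, time in s.
With the tool pointing down it reaches from about 0.35 to 0.875 m from the base axis. Payload 4.2 kg.
Tool frame: the origin (TCP) lies midway between the tips of the shut fingers; the grasp point (between the pads) lies 19 mm behind it (r.tcp_to_grasp is the z of the grasp point in the tool frame, in m); z points along the fingers, y is the line along which they close (so a half turn about z gives the same grasp; the last joint's range is limited). The gripper opens to 87 mm and grips with 3 to 60 N. Pads are 19 mm wide; open, the fingers measure 117 mm over their backs; the gripper's body (75 mm by 190 mm) begins 51 mm behind the grasp point.
Start: joints at [-54.053, 22.042, 0.453, 0, -68.411, -14.817], TCP at [0.225, -0.583, 0.184] pointing down, gripper open.
Joint ranges: [-179.83, 179.83], [-69.29, 118.12], [-61.27, 80.66], [-181.25, 117.63], [-171.15, -9.14], [-177.46, 177.46]. Speed limits (degrees/s): [159.86, 159.86, 180, 180, 180, 180].

INTERFACE

Orientations are given as a 3x3 rotation matrix whose columns are the frame's x, y, z axes.
In Python, from station import sense, eyes, sign_off, r gives the robot as it stands. The module is installed in compiled form; this text tells all that it offers.
- The arm moves only by the tool servo_tool, never from a script. Its argument "deltas" is a list of rows, each a list of 6 numbers: the shift along the tool's x, y, z in m, then the turn, a rotation vector about the tool's x, y, z in degrees. A call has 1 to 12 rows; each row is the pose to reach, as a shift and turn from the pose commanded when the call began, along the tool's axes at that moment; what a row does not reach only later rows make up. A row lasts 1/8 s, in which the tool goes at most 62.5 mm and 10.7 degrees, less where a joint would pass 70% of its speed; a pose out of reach is approached as far as the arm can. A call with a gripper value outside its range is refused whole. "fingers" is the opening, from -1 (shut) to 1 (fully open), set as the call begins (left out, the last holds). The fingers move at their own pace and stop on an object; "grip_force" is the grip in N (left out, the last holds). Time passes only in rows, so rows that repeat a pose let the fingers close. It gives the time, the measured TCP pose, the force, the opening and the grip force at its end, in the units of the state.
- sense(): the state, without advancing time (a new reading comes with each control period).
- eyes.snapshot(name): name is "side" or "top"; returns a dict with "img" (480x640x3 uint8, blue, green, red), "intrinsics" (3x3 intrinsics, pixels), "xyz" and "rotation" of the camera in the world. Camera axes: x right, y down, z forward; pixel columns grow to the right and rows downward; lengths in m; the calibration is good to about 2 mm. A picture is of the moment at which its call begins. There is no depth.
- sign_off(): hands the job in; it is judged then, once.
Trained networks look in a picture, given as the dict that the camera call returned (one of the last four; its "shot" number tells which), for a name from the list of things; names that differ only in an ending like _2 or _b are one class to them, and where a whole thing is asked for, a point or a joint stands for the part that bears it (a point fixed in the world has none). Each returns a list of dicts, best first, with "confidence" (0 to 1); they miss things now and then, are a little off and sometimes report something else, mostly with a low value. They report only what shows in the picture. A call takes as long as a camera call. They do not tell look-alikes from the thing itself.
- eyes.look_for(target, picture): "centre" ([column, row] in pixels, amid what is visible of it).
- eyes.spot_point(target, picture): "centre" ([column, row] in pixels: a listed point, or the origin of a listed thing).
The state is a dict: "time_s": time; "joint_positions": joint angles; "joint_velocities": joint speeds; "effort": joint torques, N m; "tcp_pos": TCP position; "eef_rot": TCP orientation; "contact_force": force on the tool from outside, world axes, zero at the start; "ft_torque": the same for the moment, N m; "finger_gap": finger opening in m; "grip_force": force on a finger pad.
Only numpy, scipy, OpenCV 4.12 (cv2) and the standard library are available. Lean on these libraries where they do the work, as an engineer would, in place of code of your own. Each camera call takes 0.05 s, during which the arm holds its last target. There are 200 camera calls.

## Working session

There is one attempt and no reset: what is moved stays moved. The work goes in short steps, Python scripts to look and compute and a tool call to move; the robot and the scene stay as the last step left them, time stands still between calls to the robot, and variables do not carry over. Pictures are saved under pics/ and viewed, at most 10 in all, crops included, and the job is handed in when it is done.

Besides the shell and the picture viewer there is one more tool, called as name([rows], argument=value, ...), one row to a line, values as JSON. servo_tool: Moves the arm, as the interface text tells. Its arguments: {"type":"object","properties":{"deltas":{"type":"array","items":{"type":"array","items":{"type":"number"}}},"fingers":{"type":"number"},"grip_force":{"type":"number"}},"required":["deltas"]}

```bash
mkdir -p pics; cat > h.py <<'E'
import numpy as np, cv2
from station import sense, eyes, sign_off, r
def world(p,uv,z):
    K=np.array(p["intrinsics"]);R=np.array(p["rotation"]);t=np.array(p["xyz"])
    d=R@np.linalg.solve(K,[uv[0],uv[1],1.]);return t+d*(z-t[2])/d[2]
def pix(p,X):
    K=np.array(p["intrinsics"]);R=np.array(p["rotation"]);t=np.array(p["xyz"])
    q=K@(R.T@(np.array(X)-t));return q[:2]/q[2]
E
python3 - <<'E'
from h import *
np.set_printoptions(precision=4,suppress=True)
for n in ["top","side"]:
    p=eyes.snapshot(n);cv2.imwrite(f"pics/{n}0.png",p["img"]);print(n,p["xyz"],np.array(p["rotation"]).tolist(),p["intrinsics"])
    for t in ["tip_box","corner_stop"]+(["bottle","slip_box","counter","timer","tape","blower"] if n=="top" else []):
        for d in eyes.spot_point(t,p)[:3]: print(n,t,np.array(d["centre"]),round(d["confidence"],2),world(p,d["centre"],0)[:2])
s=sense();print(s["time_s"],s["tcp_pos"],np.array(s["eef_rot"]),s["finger_gap"],r.tcp_to_grasp)
E
```

```text
top [ 0.5178 -0.1693  0.9544] [[-0.017839671687823994, -0.999153409468591, 0.037070344769919134], [-0.9997325835225104, 0.018371109194789827, 0.014045062846431844], [-0.014714195780869672, -0.03680987223888621, -0.9992139539399354]] [[443.8583   0.     319.1104]
 [  0.     443.8583 239.244 ]
 [  0.       0.       1.    ]]
top tip_box [318.5 255.8] 0.97 [ 0.5176 -0.154 ]
top tip_box [462.5 160.3] 0.95 [ 0.7178 -0.4681]
top corner_stop [398.5 201.9] 0.89 [ 0.6305 -0.3283]
top bottle [387.1 301.3] 0.57 [ 0.4179 -0.2988]
top slip_box [303.  155.3] 0.79 [ 0.7359 -0.1243]
top counter [476.1 222.3] 0.8 [ 0.5833 -0.4931]
top counter [386.1 297.5] 0.16 [ 0.426  -0.2968]
top timer [227.2 179.2] 0.85 [0.6872 0.0411]
top tape [173.5 301.3] 0.85 [0.4254 0.1597]
top blower [442.7 276.8] 0.89 [ 0.468  -0.4185]
side [0.5808 0.8664 0.4948] [[-0.9999726455887226, -0.0031039555668707494, -0.006713682605669602], [0.004887714814091333, 0.4039562775197093, -0.9147652355092619], [0.005551424878973918, -0.9147730272107165, -0.4039300562839495]] [[509.9414   0.     318.2357]
 [  0.     509.9414 237.977 ]
 [  0.       0.       1.    ]]
side tip_box [343.6 255.9] 0.91 [ 0.5166 -0.1558]
side tip_box [266.6 205.4] 0.67 [ 0.7163 -0.4792]
side corner_stop [294.5 223.9] 0.85 [ 0.6329 -0.343 ]
0.6 [ 0.2253 -0.5829  0.1841] [[-0.9328 -0.3605  0.    ]
 [-0.3605  0.9328 -0.    ]
 [-0.     -0.     -1.    ]] 0.08685231938185631 -0.0187
```

View pics/top0.png

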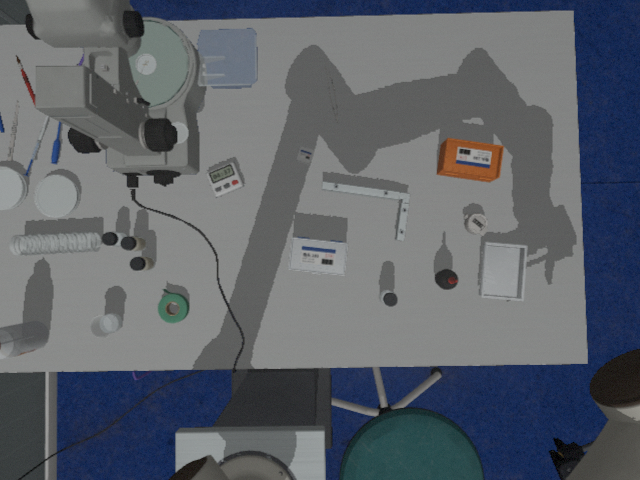

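```bash
python3 - <<'E'
import cv2
i=cv2.imread("pics/top0.png")
cv2.imwrite("pics/crop0.png",cv2.resize(i[140:320,240:440],None,fx=3.3,fy=3.3,interpolation=cv2.INTER_CUBIC)[:600,:800])
E
```

```text
(no output)
```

View pics/crop0.png

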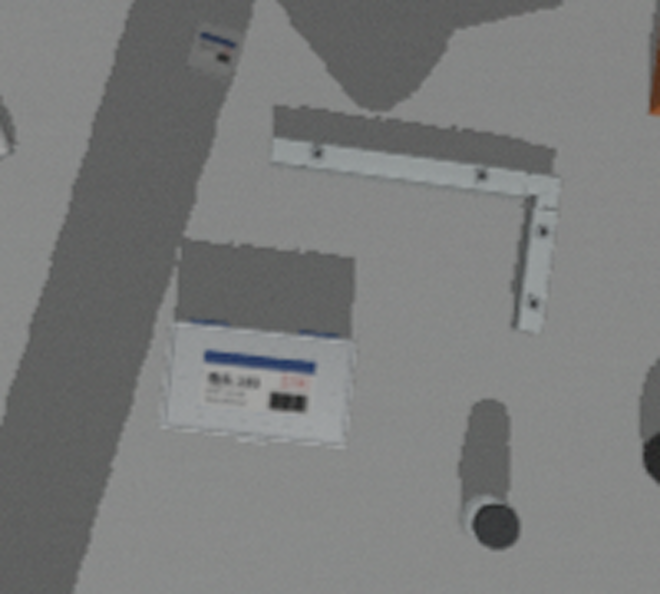

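The box is the clear/blue one at (318,256). The orange look-alike is at (470,160), and the stop's inner corner is near (400,199). The close crop shows a clear lid with a blue label, so I'm choosing (318,256).

```bash
cat >> h.py <<'E'
def edges(p,pts,z): return [world(p,q,z)[:2] for q in pts]
def yaw(a,b): d=b-a; return np.degrees(np.arctan2(d[1],d[0]))
E
python3 - <<'E'
from h import *
np.set_printoptions(precision=4,suppress=True)
p=eyes.snapshot("top");c=lambda L:[(u/3.3+240,v/3.3+140) for u,v in L]
L=edges(p,c([(273,163),(528,195),(515,328)]),.028);print("far end,corner,side end",L,np.linalg.norm(L[0]-L[1]),np.linalg.norm(L[2]-L[1]),yaw(L[1],L[0])-90,yaw(L[2],L[1]))
B=edges(p,c([(177,322),(355,340),(345,446),(163,428)]),.058);print(B,sum(B)/4,[np.linalg.norm(B[i]-B[i-1]) for i in range(4)],yaw(B[1],B[0])-90,yaw(B[2],B[3])-90)
p=eyes.snapshot("side");im=p["img"];x,y=pix(p,(.58,-.25,.03)).astype(int);print(x,y)
cv2.imwrite("pics/side1.png",cv2.resize(im[y-75:y+75,x-100:x+100],None,fx=4,fy=4,interpolation=cv2.INTER_CUBIC))
E
```

```text
far end,corner,side end [array([ 0.6566, -0.1658]), array([ 0.633 , -0.3269]), array([ 0.5489, -0.3166])] 0.1628276262960703 0.08474384593770481 -8.333809002443374 -6.949155895090578
[array([ 0.5553, -0.1053]), array([ 0.5423, -0.2141]), array([ 0.4777, -0.2067]), array([ 0.4906, -0.0957])] [ 0.5165 -0.1554] [np.float64(0.06541563967358664), np.float64(0.10957208592386873), np.float64(0.06499659919147255), np.float64(0.11172740155046669)] -6.828497639580732 -6.62626210226675
315 227
```

View pics/side1.png

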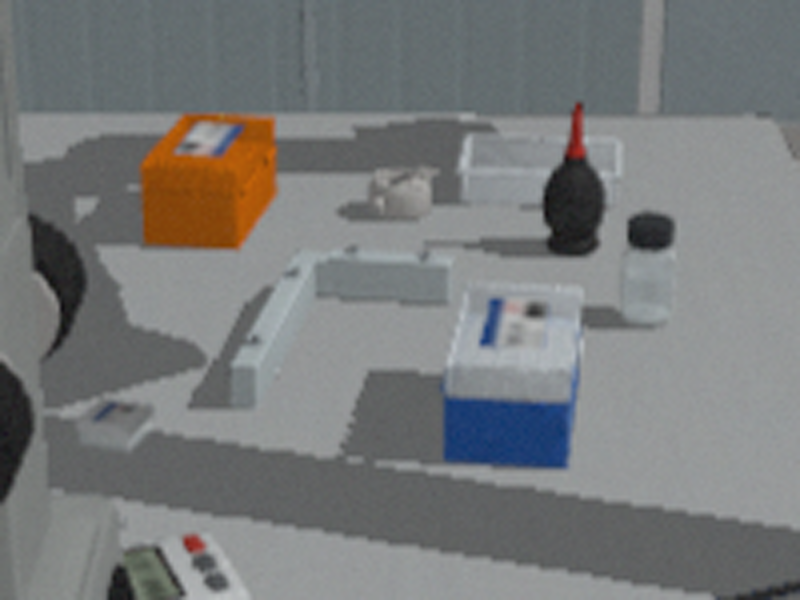

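servo_tool([
  [-0.469, 0.374, 0, 0, 0, -61.4],
  [-0.469, 0.374, 0, 0, 0, -61.4],
  [-0.469, 0.374, 0, 0, 0, -61.4],
  [-0.469, 0.374, 0, 0, 0, -61.4],
  [-0.469, 0.374, 0, 0, 0, -61.4],
  [-0.469, 0.374, 0, 0, 0, -61.4],
  [-0.469, 0.374, 0, 0, 0, -61.4],
  [-0.469, 0.374, 0, 0, 0, -61.4],
  [-0.469, 0.374, 0, 0, 0, -61.4],
  [-0.469, 0.374, 0, 0, 0, -61.4],
  [-0.469, 0.374, 0, 0, 0, -61.4],
  [-0.469, 0.374, 0, 0, 0, -61.4],
], fingers=-0.45)

```text
time_s: 2.2
tcp_pos: [0.5275, -0.0653, 0.184]
eef_rot: [[-0.13, -0.992, -0.001], [-0.992, 0.13, -0.0], [0.0, 0.001, -1.0]]
contact_force: [-0.1, -0.6, -0.0]
finger_gap: 0.0244
grip_force: 0.0
```

servo_tool([
  [0, 0, 0.06, 0, 0, 0],
  [0, 0, 0.12, 0, 0, 0],
  [0, 0, 0.155, 0, 0, 0],
  [0, 0, 0.171, 0, 0, 0],
  [0.005, 0, 0.171, 0, 0, 0],
  [0.01, 0, 0.171, 0, 0, 0],
  [0.015, 0, 0.171, 0, 0, 0],
  [0.02, 0, 0.171, 0, 0, 0],
  [0.024, 0, 0.171, 0, 0, 0],
  [0.028, 0, 0.171, 0, 0, 0],
  [0.032, 0, 0.171, 0, 0, 0],
  [0.036, 0, 0.171, 0, 0, 0],
])

```text
time_s: 3.7
tcp_pos: [0.5236, -0.1008, 0.0132]
eef_rot: [[-0.13, -0.992, 0.001], [-0.992, 0.13, 0.0], [-0.0, -0.001, -1.0]]
contact_force: [0.7, 3.3, 2.9]
finger_gap: 0.0242
grip_force: 1.5
```

servo_tool([
  [0.006, 0, 0, 0, 0, 0],
  [0.012, 0, 0, 0, 0, 0],
  [0.018, 0, 0, 0, 0, 0],
  [0.024, 0, 0, 0, 0, 0],
  [0.03, 0, 0, 0, 0, 0],
  [0.036, 0, 0, 0, 0, 0],
  [0.042, 0, 0, 0, 0, 0],
  [0.048, 0, 0, 0, 0, 0],
  [0.054, 0, 0, 0, 0, 0],
  [0.06, 0, 0, 0, 0, 0],
  [0.065, 0, 0, 0, 0, 0],
  [0.068, 0, 0, 0, 0, 0],
])

```text
time_s: 5.2
tcp_pos: [0.5143, -0.1685, 0.013]
eef_rot: [[-0.13, -0.991, -0.0], [-0.991, 0.13, 0.0], [0.0, 0.0, -1.0]]
contact_force: [0.2, 3.9, 3.0]
finger_gap: 0.0241
grip_force: 1.7
```

```bash
python3 - <<'E'
from h import *
p=eyes.snapshot("top");im=p["img"]
cv2.imwrite("pics/t2.png",cv2.resize(im[150:300,250:450],None,fx=4,fy=4,interpolation=cv2.INTER_CUBIC))
for d in eyes.spot_point("tip_box",p)[:2]: print(d,world(p,d["centre"],0))
E
```

```text
{'centre': [357.0, 259.2], 'confidence': 0.83} [ 0.50882986 -0.23646118  0.        ]
{'centre': [462.4, 161.7], 'confidence': 0.7} [ 0.71472427 -0.46776575  0.        ]
```

View pics/t2.png

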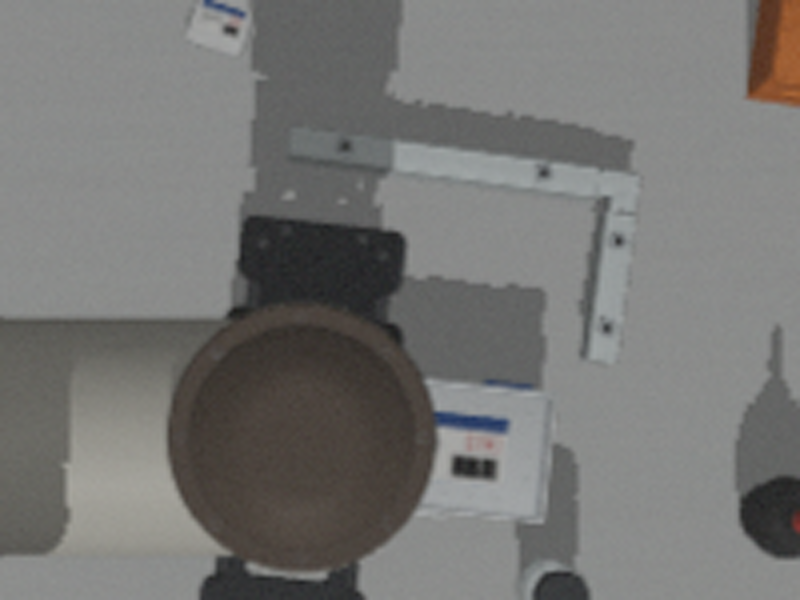

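servo_tool([
  [-0.01, 0, 0, 0, 0, 0],
  [-0.02, 0, 0, 0, 0, 0],
  [-0.02, 0, -0.05, 0, 0, 0],
  [-0.02, 0, -0.1, 0, 0, 0],
  [0.062, 0.057, -0.1, 0, 0, 90],
  [0.062, 0.057, -0.1, 0, 0, 90],
  [0.062, 0.057, -0.1, 0, 0, 90],
  [0.062, 0.057, -0.1, 0, 0, 90],
  [0.062, 0.057, -0.1, 0, 0, 90],
  [0.062, 0.057, -0.1, 0, 0, 90],
  [0.062, 0.057, -0.1, 0, 0, 90],
  [0.062, 0.057, -0.1, 0, 0, 90],
])

```text
time_s: 6.8
tcp_pos: [0.4497, -0.2215, 0.1128]
eef_rot: [[-0.998, 0.065, -0.001], [0.065, 0.998, 0.0], [0.001, 0.0, -1.0]]
contact_force: [0.4, -0.7, 0.3]
finger_gap: 0.024
grip_force: 0.0
```

servo_tool([
  [0, 0, 0, 0, 0, 4.4],
  [0, 0, 0, 0, 0, 4.4],
  [0, 0, 0, 0, 0, 4.4],
], fingers=0.15)

```text
time_s: 7.18
tcp_pos: [0.4498, -0.2219, 0.113]
eef_rot: [[-0.991, 0.134, -0.0], [0.134, 0.991, -0.0], [0.0, -0.0, -1.0]]
contact_force: [0.3, 0.2, -0.4]
finger_gap: 0.0451
grip_force: 0.0
```

servo_tool([
  [0, 0, 0.05, 0, 0, 0],
  [0, 0, 0.085, 0, 0, 0],
  [0, 0, 0.1, 0, 0, 0],
  [-0.005, 0, 0.1, 0, 0, 0],
  [-0.01, 0, 0.1, 0, 0, 0],
  [-0.014, 0, 0.1, 0, 0, 0],
  [-0.018, 0, 0.1, 0, 0, 0],
  [-0.022, 0, 0.1, 0, 0, 0],
  [-0.028, 0, 0.1, 0, 0, 0],
  [-0.034, 0, 0.1, 0, 0, 0],
  [-0.04, 0, 0.1, 0, 0, 0],
  [-0.045, 0, 0.1, 0, 0, 0],
])

```text
time_s: 8.68
tcp_pos: [0.4949, -0.2284, 0.013]
eef_rot: [[-0.991, 0.136, -0.0], [0.136, 0.991, -0.0], [0.0, -0.0, -1.0]]
contact_force: [-4.1, -0.2, 3.2]
finger_gap: 0.0499
grip_force: 1.8
```

servo_tool([
  [-0.006, 0, 0, 0, 0, 0],
  [-0.012, 0, 0, 0, 0, 0],
  [-0.018, 0, 0, 0, 0, 0],
  [-0.024, 0, 0, 0, 0, 0],
  [-0.03, 0, 0, 0, 0, 0],
  [-0.036, 0, 0, 0, 0, 0],
  [-0.042, 0, 0, 0, 0, 0],
  [-0.048, 0, 0, 0, 0, 0],
  [-0.053, 0, 0, 0, 0, 0],
  [-0.057, 0, 0, 0, 0, 0],
  [-0.06, 0, 0, 0, 0, 0],
  [-0.062, 0, 0, 0, 0, 0],
])

```text
time_s: 10.18
tcp_pos: [0.556, -0.2368, 0.013]
eef_rot: [[-0.991, 0.136, -0.0], [0.136, 0.991, 0.0], [0.0, 0.0, -1.0]]
contact_force: [-2.2, 0.1, 0.8]
finger_gap: 0.0498
grip_force: 1.2
```

servo_tool([
  [-0.003, 0, 0, 0, 0, 0],
  [-0.006, 0, 0, 0, 0, 0],
  [-0.009, 0, 0, 0, 0, 0],
  [-0.011, 0, 0, 0, 0, 0],
  [-0.012, 0, 0, 0, 0, 0],
])

```text
time_s: 10.8
tcp_pos: [0.5678, -0.2384, 0.013]
eef_rot: [[-0.991, 0.136, -0.0], [0.136, 0.991, 0.0], [0.0, 0.0, -1.0]]
contact_force: [-2.4, 0.8, 1.3]
finger_gap: 0.0501
grip_force: 1.2
```

```bash
python3 - <<'E'
from h import *
p=eyes.snapshot("top");im=p["img"]
cv2.imwrite("pics/t3.png",cv2.resize(im[170:270,300:433],None,fx=6,fy=6,interpolation=cv2.INTER_CUBIC))
E
```

```text
(no output)
```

View pics/t3.png

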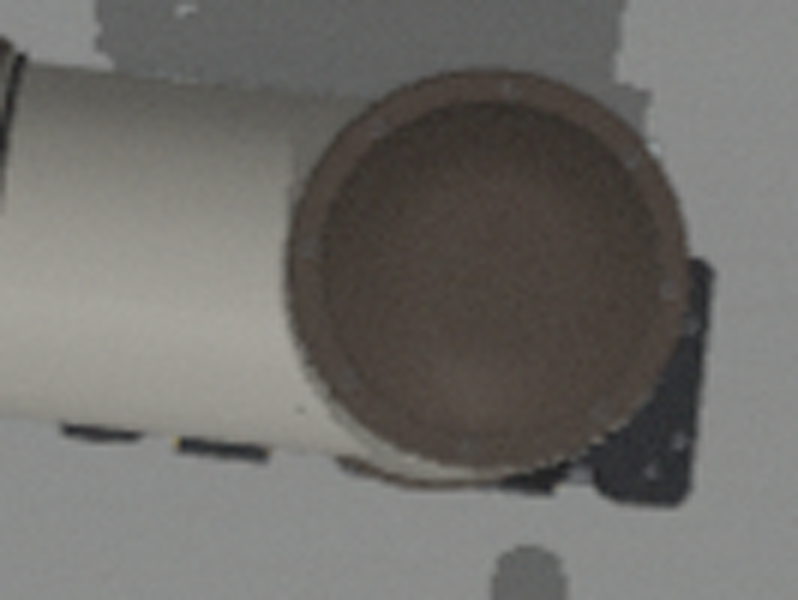

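The arm hides the stop in this view, so I'll use the force reading to find the far bar.

servo_tool([
  [-0.001, 0, 0, 0, 0, 0],
  [-0.002, 0, 0, 0, 0, 0],
  [-0.003, 0, 0, 0, 0, 0],
])

```text
time_s: 11.22
tcp_pos: [0.5695, -0.2386, 0.013]
eef_rot: [[-0.991, 0.136, -0.003], [0.136, 0.991, 0.001], [0.003, 0.0, -1.0]]
contact_force: [-6.0, 1.8, 4.5]
finger_gap: 0.05
grip_force: 2.8
```

servo_tool([
  [-0.001, 0, 0, 0, 0, 0],
  [-0.0015, 0, 0, 0, 0, 0],
])

```text
time_s: 11.48
tcp_pos: [0.5695, -0.2385, 0.013]
eef_rot: [[-0.991, 0.137, -0.006], [0.137, 0.991, 0.001], [0.006, 0.0, -1.0]]
contact_force: [-7.8, 2.5, 6.6]
finger_gap: 0.05
grip_force: 4.0
```

servo_tool([
  [0.01, 0, 0, 0, 0, 0],
  [0.022, 0, 0, 0, 0, 0],
  [0.022, 0, -0.05, 0, 0, 0],
  [0.022, 0, -0.1, 0, 0, 0],
  [-0.038, 0.083, -0.1, 0, 0, -90],
  [-0.038, 0.083, -0.1, 0, 0, -90],
  [-0.038, 0.083, -0.1, 0, 0, -90],
  [-0.038, 0.083, -0.1, 0, 0, -90],
  [-0.038, 0.083, -0.1, 0, 0, -90],
  [-0.038, 0.083, -0.1, 0, 0, -90],
  [-0.038, 0.083, -0.1, 0, 0, -90],
  [-0.038, 0.083, -0.1, 0, 0, -90],
])

```text
time_s: 12.98
tcp_pos: [0.6213, -0.1619, 0.1131]
eef_rot: [[-0.2, -0.98, 0.002], [-0.98, 0.2, 0.0], [-0.0, -0.002, -1.0]]
contact_force: [-0.6, -0.9, 0.2]
finger_gap: 0.0503
grip_force: 0.0
```

servo_tool([
  [0, 0, 0, 0, 0, -4.4],
  [0, 0, 0, 0, 0, -4.4],
  [0, 0, 0, 0, 0, -4.4],
], fingers=-0.6)

```text
time_s: 13.35
tcp_pos: [0.6212, -0.1619, 0.1131]
eef_rot: [[-0.131, -0.991, 0.001], [-0.991, 0.131, 0.0], [-0.0, -0.001, -1.0]]
contact_force: [-0.3, 0.0, -0.0]
finger_gap: 0.0278
grip_force: 0.0
```

```bash
python3 - <<'E'
from h import *
p=eyes.snapshot("top");im=p["img"]
cv2.imwrite("pics/t4.png",cv2.resize(im[170:270,300:433],None,fx=6,fy=6,interpolation=cv2.INTER_CUBIC))
for n in ["top","side"]:
    p=eyes.snapshot(n)
    for d in eyes.spot_point("tip_box",p)[:2]: print(d,world(p,d["centre"],0))
E
```

```text
{'centre': [461.2, 159.9], 'confidence': 0.96} [ 0.71868521 -0.46530715  0.        ]
{'centre': [364.6, 206.3], 'confidence': 0.57} [ 0.6223809  -0.25520348  0.        ]
{'centre': [268.5, 207.0], 'confidence': 0.92} [ 0.70988757 -0.46642813  0.        ]
{'centre': [303.4, 236.2], 'confidence': 0.57} [ 0.60845588 -0.26458218  0.        ]
```

View pics/t4.png

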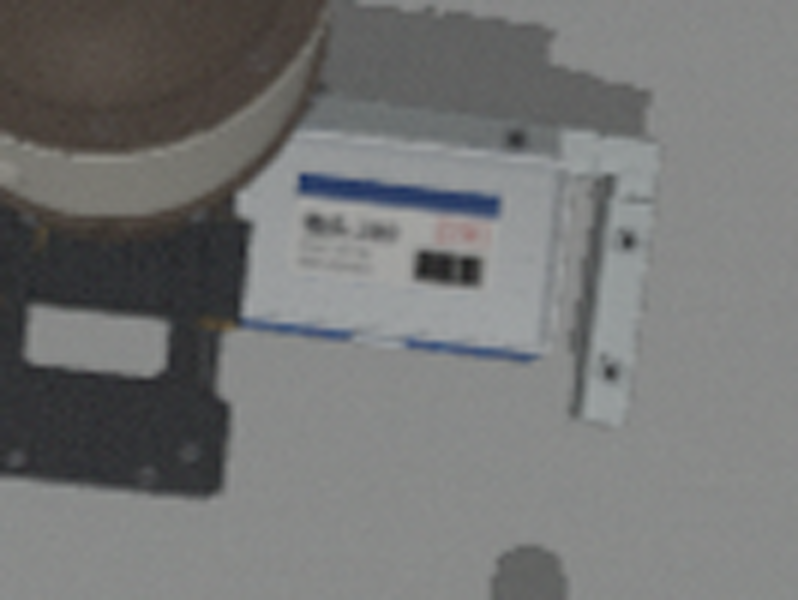

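servo_tool([
  [0, 0, 0.05, 0, 0, 0],
  [0, 0, 0.085, 0, 0, 0],
  [0, 0, 0.1, 0, 0, 0],
  [0.005, 0, 0.1, 0, 0, 0],
  [0.01, 0, 0.1, 0, 0, 0],
  [0.014, 0, 0.1, 0, 0, 0],
  [0.018, 0, 0.1, 0, 0, 0],
  [0.022, 0, 0.1, 0, 0, 0],
  [0.026, 0, 0.1, 0, 0, 0],
  [0.029, 0, 0.1, 0, 0, 0],
  [0.032, 0, 0.1, 0, 0, 0],
  [0.034, 0, 0.1, 0, 0, 0],
])

```text
time_s: 15.1
tcp_pos: [0.617, -0.1954, 0.0134]
eef_rot: [[-0.13, -0.992, 0.001], [-0.992, 0.13, 0.0], [-0.0, -0.001, -1.0]]
contact_force: [-0.5, 5.9, 5.9]
finger_gap: 0.0172
grip_force: 2.7
```

servo_tool([
  [0.001, 0, 0, 0, 0, 0],
  [0.002, 0, 0, 0, 0, 0],
  [0.003, 0, 0, 0, 0, 0],
])

```text
time_s: 15.48
tcp_pos: [0.6167, -0.1983, 0.0135]
eef_rot: [[-0.13, -0.992, 0.001], [-0.992, 0.13, 0.0], [-0.0, -0.001, -1.0]]
contact_force: [-0.9, 5.5, 6.0]
finger_gap: 0.0176
grip_force: 2.7
```

servo_tool([
  [0.001, 0, 0, 0, 0, 0],
  [0.002, 0, 0, 0, 0, 0],
  [0.003, 0, 0, 0, 0, 0],
])

```text
time_s: 15.85
tcp_pos: [0.6164, -0.2002, 0.0134]
eef_rot: [[-0.13, -0.991, 0.001], [-0.991, 0.13, 0.002], [-0.002, -0.001, -1.0]]
contact_force: [-0.1, 9.9, 6.8]
finger_gap: 0.0176
grip_force: 5.4
```

servo_tool([
  [0.001, 0, 0, 0, 0, 0],
  [0.002, 0, 0, 0, 0, 0],
])

```text
time_s: 16.1
tcp_pos: [0.617, -0.2005, 0.0134]
eef_rot: [[-0.13, -0.991, 0.003], [-0.991, 0.13, 0.003], [-0.004, -0.002, -1.0]]
contact_force: [1.1, 15.6, 6.4]
finger_gap: 0.0172
grip_force: 8.1
```

servo_tool([
  [-0.01, 0, 0, 0, 0, 0],
  [-0.022, 0, 0, 0, 0, 0],
  [-0.022, 0, -0.05, 0, 0, 0],
  [-0.022, 0, -0.1, 0, 0, 0],
  [0.064, 0.062, -0.1, 0, 0, 90],
  [0.064, 0.062, -0.1, 0, 0, 90],
  [0.064, 0.062, -0.1, 0, 0, 90],
  [0.064, 0.062, -0.1, 0, 0, 90],
  [0.064, 0.062, -0.1, 0, 0, 90],
  [0.064, 0.062, -0.1, 0, 0, 90],
  [0.064, 0.062, -0.1, 0, 0, 90],
  [0.064, 0.062, -0.1, 0, 0, 90],
])

```text
time_s: 17.6
tcp_pos: [0.5454, -0.2593, 0.1125]
eef_rot: [[-0.998, 0.066, -0.001], [0.066, 0.998, -0.0], [0.001, -0.001, -1.0]]
contact_force: [0.4, 0.1, 0.2]
finger_gap: 0.0177
grip_force: 0.0
```

servo_tool([
  [0, 0, 0, 0, 0, 4.4],
  [0, 0, 0, 0, 0, 4.4],
  [0, 0, 0, 0, 0, 4.4],
], fingers=0.15)

```text
time_s: 17.98
tcp_pos: [0.5457, -0.2591, 0.1128]
eef_rot: [[-0.991, 0.135, -0.001], [0.135, 0.991, -0.0], [0.001, -0.0, -1.0]]
contact_force: [-0.1, -0.5, -0.1]
finger_gap: 0.0397
grip_force: 0.0
```

servo_tool([
  [0, 0, 0.05, 0, 0, 0],
  [0, 0, 0.085, 0, 0, 0],
  [0, 0, 0.1, 0, 0, 0],
  [-0.005, 0, 0.1, 0, 0, 0],
  [-0.01, 0, 0.1, 0, 0, 0],
  [-0.014, 0, 0.1, 0, 0, 0],
  [-0.016, 0, 0.1, 0, 0, 0],
  [-0.018, 0, 0.1, 0, 0, 0],
  [-0.019, 0, 0.1, 0, 0, 0],
  [-0.02, 0, 0.1, 0, 0, 0],
])

```text
time_s: 19.23
tcp_pos: [0.5657, -0.2617, 0.013]
eef_rot: [[-0.991, 0.136, -0.0], [0.136, 0.991, 0.0], [0.0, 0.0, -1.0]]
contact_force: [-0.5, 0.5, 0.7]
finger_gap: 0.0498
grip_force: 0.0
```

servo_tool([
  [-0.001, 0, 0, 0, 0, 0],
  [-0.002, 0, 0, 0, 0, 0],
  [-0.003, 0, 0, 0, 0, 0],
  [-0.004, 0, 0, 0, 0, 0],
  [-0.004, 0, 0, 0, 0, 0],
])

```text
time_s: 19.85
tcp_pos: [0.5663, -0.2618, 0.0129]
eef_rot: [[-0.991, 0.137, -0.007], [0.137, 0.991, 0.002], [0.007, 0.001, -1.0]]
contact_force: [-7.2, 1.5, 5.7]
finger_gap: 0.0498
grip_force: 3.7
```

servo_tool([
  [-0.002, 0, 0, 0, 0, 0],
  [-0.003, 0, 0, 0, 0, 0],
  [-0.003, 0, 0, 0, 0, 0],
])

```text
time_s: 20.23
tcp_pos: [0.5663, -0.2618, 0.0128]
eef_rot: [[-0.99, 0.138, -0.013], [0.138, 0.99, 0.003], [0.013, 0.001, -1.0]]
contact_force: [-12.1, 3.1, 10.4]
finger_gap: 0.0501
grip_force: 6.2
```

servo_tool([
  [0.01, 0, 0, 0, 0, 0],
  [0.03, 0, 0, 0, 0, 0],
  [0.03, 0, -0.06, 0, 0, 0],
  [0.03, 0, -0.12, 0, 0, 0],
  [0.03, 0, -0.19, 0, 0, 0],
  [0.24, -0.225, -0.19, 0, 0, 0],
  [0.24, -0.225, -0.19, 0, 0, 0],
  [0.24, -0.225, -0.19, 0, 0, 0],
  [0.24, -0.225, -0.19, 0, 0, 0],
  [0.24, -0.225, -0.19, 0, 0, 0],
  [0.24, -0.225, -0.19, 0, 0, 0],
  [0.24, -0.225, -0.19, 0, 0, 0],
])

```text
time_s: 21.72
tcp_pos: [0.3047, -0.4533, 0.2031]
eef_rot: [[-0.991, 0.136, 0.001], [0.136, 0.991, -0.001], [-0.002, -0.001, -1.0]]
contact_force: [0.5, 0.5, -0.1]
finger_gap: 0.05
grip_force: 0.0
```

```bash
python3 - <<'E'
from h import *
p=eyes.snapshot("top");im=p["img"]
cv2.imwrite("pics/t5.png",cv2.resize(im[170:270,300:433],None,fx=6,fy=6,interpolation=cv2.INTER_CUBIC))
p=eyes.snapshot("side");im=p["img"]
cv2.imwrite("pics/s5.png",cv2.resize(im[150:290,220:400],None,fx=4.2,fy=4.2,interpolation=cv2.INTER_CUBIC))
E
```

```text
(no output)
```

View pics/t5.png

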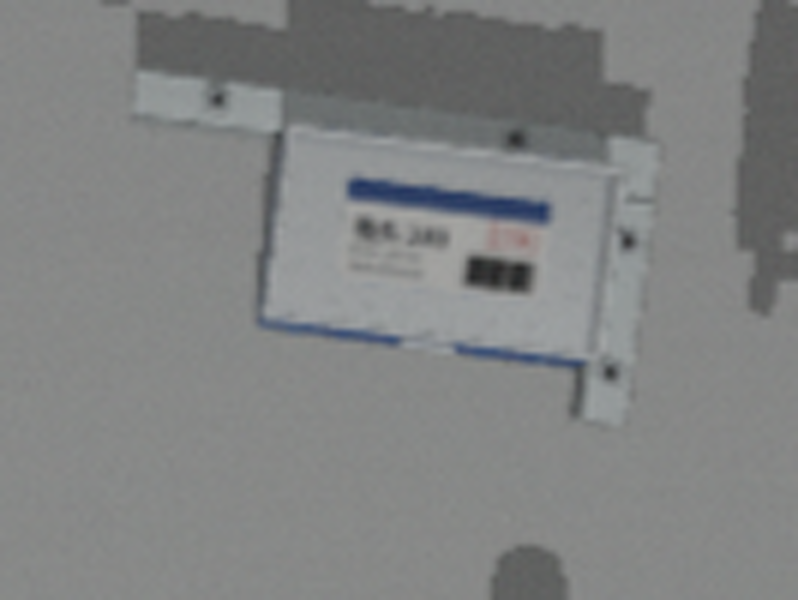

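View pics/s5.png

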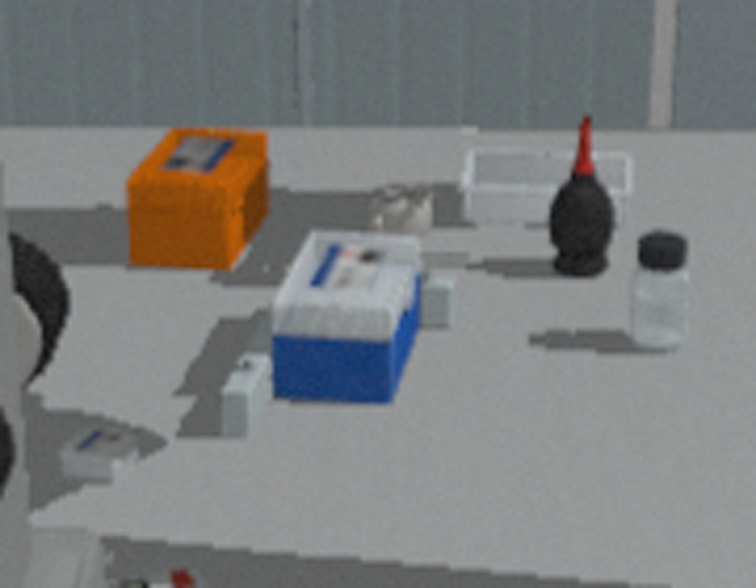

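The top and side views show the box flush against both bars. The bystanders are where they were and the hand is clear. Handing in.

```bash
python3 -c "
from station import sign_off
print(sign_off())"
```

```text
the job is handed in; nothing more can be done
None
```

I pushed the tip box into the corner stop and handed the job in at about 22 s; in the last pictures its rear face lies flat on the far bar and its right end on the side bar, with the bystanders in view unmoved and the hand clear.

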